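# Switch the ball sorter to its other chute and feed the waiting balls

### The job

The rocking gate of the ball sorter lies over to one side for the lot just finished; the next lot, the three white grinding balls waiting in its rack, must go into the bowl on the other side. With the fingertips, press down the raised end of the gate until it rocks over and lies fully on the other side, then press the red feed key fully down and hold it until all three balls have rolled down that chute into the bowl, and let the key come back up. Nothing is to be picked up: touch the sorter with the fingers only, do not touch the balls, leave both bowls in place, and do not disturb the masking tape, the upright brush or the scissors.

Things in the scene. Friction and masses are not known exactly. Their poses are not given: they have to be found in the camera images.
- sorter: Bench ball sorter fixed to the table: plywood base 280 x 270 x 14 mm. Origin on the table under the gate's middle, z up, x to the back (feed rack side), y left; distances below are in this frame. Feed rack: channel 36 mm wide, from x = 37 (floor 168 mm high) back to 160 mm. Chutes 56 mm wide run left and right, 94 to 171 mm from the middle. Nothing is higher than 220 mm.
- gate (a joint): Tilt (rad) of the blue gate, a channel 56 x 196 mm along y, rocking on an axle along x at height 130 mm. -0.22 = left (+y) end down, balls run left; +0.22 = right end down, balls run right. It is top-heavy, so it always lies at one end (which one varies) and, pressed past level, drops to the other by itself; under 2 N moves it.
- gate_pad_left (a point): Top centre of the black rubber push pad, 36 x 36 mm, on a tab in front of the gate's left end (58 mm before, 78 mm left of the middle). About 175 mm high when raised, 141 mm when down; sideways it stays within 7 mm of one place. The gate's front wall, 20 mm higher, is 30 mm behind its centre.
- gate_pad_right (a point): The same push pad at the gate's right end (58 mm before and 78 mm right of the middle).
- feed_key (a joint): Travel of the red feed key (m): 0 = up, a steel blade shuts the mouth of the rack; 0.024 = fully down on its stop, rack open. A spring pushes it up: 1.4 N at the top, 3.8 N at the bottom. Balls run once it is past about 0.018; all three are in the bowl within about 2 s.
- key_top (a point): Centre of the top of the red round feed key, 34 mm across, 198 mm high when up and 174 mm when pressed; 62 mm behind and 75 mm right of the sorter's middle. It moves straight down.
- rack_lip (a point): Middle of the lower edge of the feed rack's floor, where the balls leave it; axes as the sorter's.
- ball_1_center (a point): Centre of a loose white porcelain ball, 25 mm across, 20 g; at the start it is number 1 from the mouth in the feed rack.
- ball_2_center (a point): Centre of a loose white porcelain ball, 25 mm across, 20 g; at the start it is number 2 from the mouth in the feed rack.
- ball_3_center (a point): Centre of a loose white porcelain ball, 25 mm across, 20 g; at the start it is number 3 from the mouth in the feed rack.
- bowl_left: Loose blue and white bowl, 129 mm across, 96 mm high, standing open under the end of the left (+y) chute; origin under the centre of its foot.
- bowl_right: The same bowl under the end of the right (-y) chute.
- tape_roll: Roll of masking tape lying loose on the table, 98 mm across, 25 mm high; origin at the centre of its underside. Bystander.
- slip_brush: Small loose brush standing upright on its red foot, bristles up, 36 mm across, 92 mm high; origin under its foot. Bystander.
- scissors: Scissors with blue handles lying loose and closed, 199 mm long along their y, 87 mm wide, 9 mm thick; origin under their middle. Bystander.

How it is judged:
By the outcome, as a careful person would: the job done as asked, in the order asked, and still so for the second after the job is handed in, with the robot touching nothing.
It also fails if it takes over 38 s, if anything falls off the work surface, if the arm or the gripper's body presses on something with over 40 N, if the wrist force passes 120 N, or if a joint passes its speed limit or range.

### The arm

A 7-joint arm with a two-finger parallel gripper is mounted at the origin on a cart in front of the work surface, level with it; the furniture and walls round the work are solid. World frame = base frame: x ahead of the robot, y to its left, z up, the work surface at z = 0. Lengths are in m, angles in rad, forces in N, time in s.
With the tool pointing down it reaches from about 0.4 to 0.85 m from the base axis. Payload 10.4 kg.
Tool frame: the origin (TCP) lies at the very end of the fingers, on their centre line; the grasp point (between the pads) lies 19 mm behind it (manip.grip_point_offset is the distance from the TCP to the grasp point, in m); z points along the fingers, y is the line along which they close (so a half turn about z gives the same grasp; the last joint's range is limited). The gripper opens to 85 mm and grips with 20 to 120 N. Pads are 22 mm wide; open, the fingers measure 114 mm over their backs; the gripper's body (76 mm by 85 mm) begins 54 mm behind the grasp point. The pads swing forward as they close: fully open they stand 13 mm farther back than shut.
Start: joints at [1.298, 0.332, -0.065, 1.46, 0.022, 1.35, -0.088], TCP at [0.155, -0.606, 0.193] pointing down, gripper open.
Joint ranges: [-2.6, 2.6], [-0.5, 2.12], [-1.47, 1.34], [0.16, 2.42], [-1.27, 4.41], [0.06, 2.06], [-2.6, 2.6]. Speed limits (rad/s): [2.22, 2.22, 2.79, 2.79, 3.14, 3.14, 3.14].

### API

Orientations are given as a unit quaternion [x, y, z, w].
In Python, from workcell import manip gives the robot as it stands. The module is installed in compiled form; this text tells all that it offers.
- The arm moves only by the shell command python3 -m inch 'ROWS' [OPENING] [FORCE]. ROWS is JSON, a list of rows, each a list of 2 entries, a list of its own where there are three numbers: the shift along the tool's x, y, z each as a share of 0.08 m, from -1 to 1, then the turn, a rotation vector about the tool's x, y, z each as a share of 45 degrees, from -1 to 1. A call has exactly 10 rows; each row is the pose to reach, as a shift and turn from the pose commanded when the call began, along the tool's axes at that moment; what a row does not reach only later rows make up. A row lasts 1/10 s, in which the tool goes at most 50 mm and 8.59 degrees, less where a joint would pass 70% of its speed; a pose out of reach is approached as far as the arm can. A call with a number of a shift or a turn outside -1 to 1 is refused whole. A call with a gripper value outside its range is refused whole. OPENING is the opening, from 0 (shut) to 1 (fully open), set as the call begins (- or left out, the last holds). The fingers move at their own pace and stop on an object; FORCE is the grip in N (left out, the last holds). Time passes only in rows, so rows that repeat a pose let the fingers close, or fill a call up. It gives the time, the measured TCP pose, the force, the opening and the grip force at its end, in the units of the state.
- manip.get_obs(): the state, without advancing time (a new reading comes with each control period).
- manip.camera(name): name is "side" or "top"; returns the picture (420x560x3 uint8, red, green, blue); there is no depth.
- manip.camera_params(name): a dict with "fov_y" (degrees; the focal length in pixels is half the picture's height over the tangent of half this angle, whatever the lens; pixels are square), "cx", "cy" (the principal point, pixels), "camera_from_world" (4x4, takes a point from world to camera coordinates). Camera axes: x right, y up, looking along -z (the intrinsics and any distortion apply to the point x, -y, -z); pixel columns grow to the right and rows downward; lengths in m; the calibration is good to about 2 mm. A picture is of the moment at which its call begins. camera_params takes no time and is no camera call.
- manip.hand_in(): hands the job in; it is judged then, once.
The state is a dict: "clock": time; "joint_pos": joint angles; "joint_velocities": joint speeds; "tau": joint torques, N m; "position": TCP position; "ee_rot": TCP orientation; "ft_force": force on the tool from outside, world axes, zero at the start; "torque": the same for the moment, N m; "grip_width": opening from 0.0 (shut) to 1.0 (fully open); "grasp_force": force on a finger pad.
Only numpy, scipy, OpenCV 4.12 (cv2) and the standard library are available. Lean on these libraries where they do the work, as an engineer would, in place of code of your own. Each camera call takes 0.05 s, during which the arm holds its last target. There are 200 camera calls.

## Working session

There is one attempt and no reset: what is moved stays moved. The work goes in short steps, Python scripts to look and compute and a shell command to move; the robot and the scene stay as the last step left them, time stands still between calls to the robot, and variables do not carry over. Pictures are saved under pics/ and viewed, at most 10 in all, crops included, and the job is handed in when it is done.

```bash
mkdir -p pics; python3 - <<'E'
from workcell import manip
import cv2,numpy as np
for n in("side","top"):
    cv2.imwrite(f"pics/{n}0.png",manip.camera(n)[:,:,::-1])
    p=manip.camera_params(n);print(n,p)
print(manip.get_obs())
E
```

```text
side {'fov_y': 48.25908260121948, 'cx': 273.7073555434951, 'cy': 213.69358851308903, 'camera_from_world': array([[-0.80397629, -0.59440997,  0.01728905,  0.34131594],
       [ 0.29810993, -0.37771473,  0.87661967, -0.32930422],
       [-0.51454114,  0.70993547,  0.4808732 , -0.98021878],
       [ 0.        ,  0.        ,  0.        ,  1.        ]])}
top {'fov_y': 44.76326873933673, 'cx': 275.4412381424202, 'cy': 207.45543569506216, 'camera_from_world': array([[-2.76423343e-02, -9.99598826e-01, -6.17155285e-03,
        -1.30648910e-01],
       [ 9.85445944e-01, -2.82858446e-02,  1.67619216e-01,
        -5.34987434e-01],
       [-1.67726539e-01, -1.44834531e-03,  9.85832496e-01,
        -1.65949301e+00],
       [ 0.00000000e+00,  0.00000000e+00,  0.00000000e+00,
         1.00000000e+00]])}
{'clock': 0.1, 'joint_pos': array([ 1.29841247,  0.33277964, -0.06470525,  1.46083055,  0.02157439,
        1.34989712, -0.08851494]), 'joint_velocities': array([-5.71513889e-04, -2.24989621e-03, -1.86442650e-04, -1.79363895e-03,
       -9.04169175e-04, -9.83777818e-04,  4.75423196e-05]), 'tau': array([ 4.16298080e-04, -6.26746345e+01,  4.87769104e-02, -3.92429566e+01,
        1.64175307e-02,  7.04452337e-03, -4.04973582e-05]), 'position': array([ 0.15441308, -0.60524268,  0.19212644]), 'ee_rot': array([ 9.92210760e-01,  1.24568995e-01, -8.99465314e-05, -6.03649547e-04]), 'ft_force': array([-0.79768357,  0.49113683,  0.06741659]), 'torque': array([-0.0292837 ,  0.03439791,  0.00214392]), 'grasp_force': 0.0, 'grip_width': 1.0024532080538011}
```

View pics/side0.png

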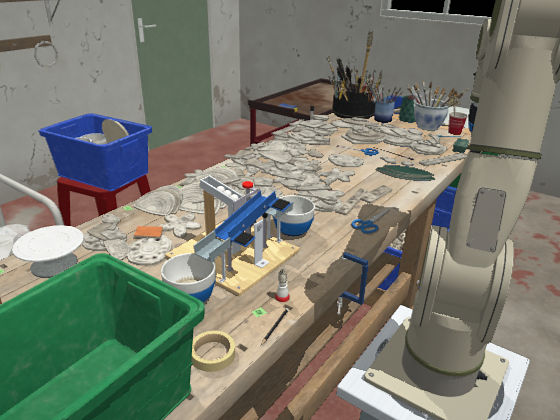

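View pics/top0.png

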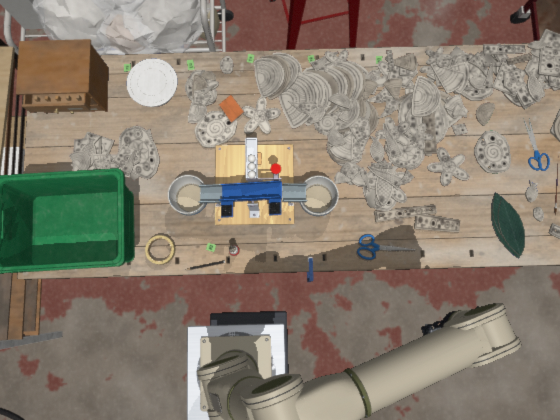

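The side view shows the sorter near (245,240) and the brush at (283,285). In the top view the key is at (276,169), the pads at about (227,210) and (275,209), and the bowls at (188,195) and (320,195). I'll crop both views and measure.

```bash
cat > h.py <<'E'
from workcell import manip
import cv2,numpy as np
def ray(n,u,v):
    p=manip.camera_params(n);f=210/np.tan(np.radians(p['fov_y']/2))
    M=p['camera_from_world'];R=M[:3,:3];d=R.T@np.array([(u-p['cx'])/f,-(v-p['cy'])/f,-1]);return -R.T@M[:3,3],d
def onz(n,u,v,z):
    o,d=ray(n,u,v);return o+d*(z-o[2])/d[2]
def proj(n,X):
    p=manip.camera_params(n);f=210/np.tan(np.radians(p['fov_y']/2))
    M=p['camera_from_world'];c=M[:3,:3]@np.array(X)+M[:3,3];return p['cx']+f*c[0]/-c[2],p['cy']-f*c[1]/-c[2]
def tri(a,b):
    (o,d),(q,e)=ray("top",*a),ray("side",*b);A=np.stack([d,-e],1);s=np.linalg.lstsq(A,q-o,rcond=None)[0]
    P,Q=o+s[0]*d,q+s[1]*e;return (P+Q)/2,np.linalg.norm(P-Q)
E
python3 - <<'E'
from h import *
np.set_printoptions(precision=4,suppress=True)
t=cv2.imread("pics/top0.png");s=cv2.imread("pics/side0.png")
def red(im,x0,y0,x1,y1):
    c=im[y0:y1,x0:x1].astype(int);m=((c[:,:,2]>150)&(c[:,:,1]<60)&(c[:,:,0]<60)).astype(np.uint8)
    n,l,st,ce=cv2.connectedComponentsWithStats(m);return [(st[i],ce[i]+[x0,y0]) for i in range(1,n) if st[i][4]>5]
a=red(t,255,150,300,190);b=red(s,230,170,270,200);print(a,b)
ca,cb=a[0][1],b[0][1]
print("key tri",tri(ca,cb),"onz top",onz("top",*ca,.196),"side",onz("side",*cb,.194))
c=t[200:222,215:290].astype(int);m=(c.max(2)<45).astype(np.uint8)
n,l,st,ce=cv2.connectedComponentsWithStats(m)
for i in range(1,n):
    if st[i][4]>20:
        u,v=ce[i]+[215,200];print(st[i],u,v,onz("top",u,v,.175),onz("top",u,v,.141))
cv2.imwrite("pics/c1.png",np.hstack([cv2.resize(t[130:230,160:350],(760,400),interpolation=2)]))
cv2.imwrite("pics/c2.png",cv2.resize(s[165:310,155:325],(703,600),interpolation=2))
E
```

```text
[(array([16, 14,  9, 10, 69], dtype=int32), array([275.2174, 168.3043]))] [(array([13, 12, 10,  5, 43], dtype=int32), array([247.7442, 184.0465]))]
key tri (array([ 0.6288, -0.1484,  0.1928]), np.float64(0.0005646420555583209)) onz top [ 0.6277 -0.1486  0.196 ] side [ 0.6274 -0.1464  0.194 ]
[55  3  9 10 80] 273.9375 207.5125 [ 0.5089 -0.1412  0.175 ] [ 0.5147 -0.1411  0.141 ]
[ 7  6  9  9 70] 225.9857142857143 210.05714285714285 [0.5052 0.0067 0.175 ] [0.5109 0.0101 0.141 ]
```

View pics/c1.png

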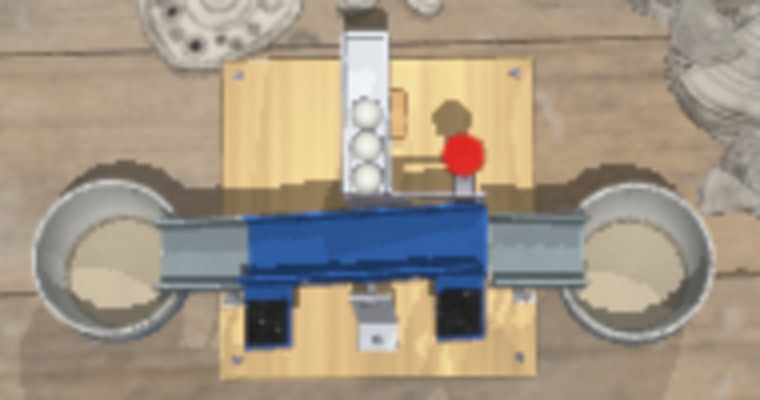

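View pics/c2.png

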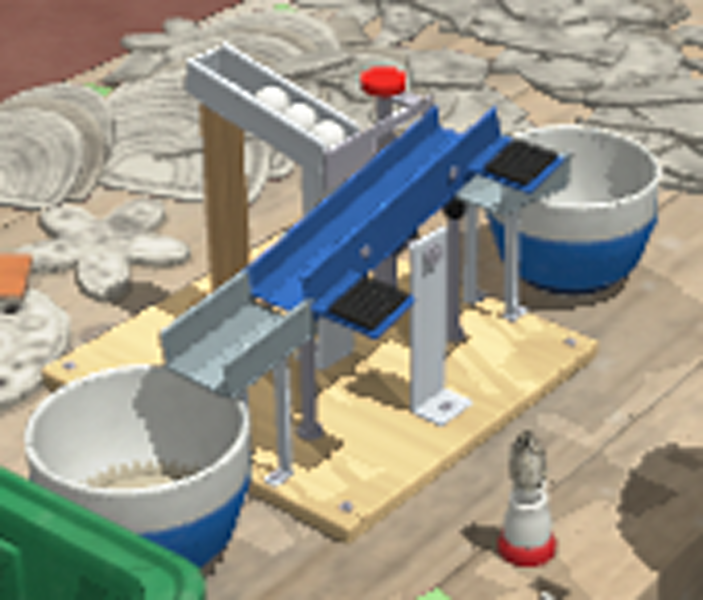

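The left end of the gate is down and the right end is raised (right pad at (274,207) in the top view, key at (275,168)). So I press the right pad, about (0.507, -0.141, 0.175). Then I press the key at (0.629, -0.148, 0.198). The measured spacings match the given sizes, with yaw near 0. First I lift, close the fingers, square up the yaw and approach.

```bash
python3 -m inch '[[[0.1,-0.07,-0.15],[0,0,0.03]],[[0.2,-0.15,-0.3],[0,0,0.06]],[[0.3,-0.22,-0.45],[0,0,0.1]],[[0.4,-0.3,-0.6],[0,0,0.13]],[[0.5,-0.37,-0.75],[0,0,0.16]],[[0.6,-0.45,-0.9],[0,0,0.2]],[[0.7,-0.52,-1],[0,0,0.24]],[[0.8,-0.6,-1],[0,0,0.27]],[[0.9,-0.7,-1],[0,0,0.3]],[[1,-0.8,-1],[0,0,0.318]]]' 0 20
python3 -m inch '[[[0.1,-0.1,0],[0,0,0]],[[0.2,-0.2,0],[0,0,0]],[[0.3,-0.3,0],[0,0,0]],[[0.4,-0.4,0],[0,0,0]],[[0.5,-0.5,0],[0,0,0]],[[0.6,-0.6,0],[0,0,0]],[[0.7,-0.7,0],[0,0,0]],[[0.8,-0.8,0],[0,0,0]],[[0.9,-0.9,0],[0,0,0]],[[0.9,-1,0],[0,0,0]]]'
```

```text
clock: 1.1
position: [0.2163, -0.5233, 0.2724]
ee_rot: [1.0, -0.0, -0.0, -0.0]
ft_force: [-0.1, -0.5, -0.1]
grip_width: 0.003
grasp_force: 0.0
clock: 2.1
position: [0.2895, -0.4428, 0.2727]
ee_rot: [1.0, 0.001, 0.0, -0.0]
ft_force: [0.5, -0.2, -0.7]
grip_width: -0.003
grasp_force: 0.0
```

```bash
python3 -m inch '[[[0.1,-0.1,0],[0,0,0]],[[0.2,-0.2,0],[0,0,0]],[[0.3,-0.3,0],[0,0,0]],[[0.35,-0.4,0],[0,0,0]],[[0.4,-0.5,0],[0,0,0]],[[0.45,-0.6,0],[0,0,0]],[[0.5,-0.7,0],[0,0,0]],[[0.55,-0.8,0],[0,0,0]],[[0.6,-0.9,0],[0,0,0]],[[0.68,-1,0],[0,0,0]]]'
python3 -m inch '[[[0.07,-0.1,0],[0,0,0]],[[0.14,-0.2,0],[0,0,0]],[[0.21,-0.3,0],[0,0,0]],[[0.28,-0.4,0],[0,0,0]],[[0.35,-0.5,0],[0,0,0]],[[0.42,-0.6,0],[0,0,0]],[[0.49,-0.7,0],[0,0,0]],[[0.56,-0.8,0],[0,0,0]],[[0.63,-0.9,0],[0,0,0]],[[0.68,-1,0],[0,0,0]]]'
python3 -m inch '[[[0.07,-0.1,0],[0,0,0]],[[0.14,-0.2,0],[0,0,0]],[[0.21,-0.3,0],[0,0,0]],[[0.28,-0.4,0],[0,0,0]],[[0.35,-0.5,0],[0,0,0]],[[0.42,-0.6,0],[0,0,0]],[[0.49,-0.7,0],[0,0,0]],[[0.56,-0.8,0],[0,0,0]],[[0.63,-0.9,0],[0,0,0]],[[0.68,-1,0],[0,0,0]]]'
```

```text
clock: 3.1
position: [0.3428, -0.3633, 0.2729]
ee_rot: [1.0, -0.0, 0.0, 0.0]
ft_force: [-0.9, -0.0, 0.5]
grip_width: 0.001
grasp_force: 0.0
clock: 4.1
position: [0.3975, -0.2831, 0.2728]
ee_rot: [1.0, 0.0, 0.0, 0.0]
ft_force: [-0.5, -0.6, -0.3]
grip_width: -0.004
grasp_force: 0.0
clock: 5.1
position: [0.4519, -0.2031, 0.2728]
ee_rot: [1.0, 0.0, 0.0, -0.0]
ft_force: [-0.6, -0.4, -0.1]
grip_width: -0.004
grasp_force: 0.0
```

```bash
python3 -m inch '[[[0.12,-0.12,0],[0,0,0]],[[0.24,-0.25,0],[0,0,0]],[[0.36,-0.4,0],[0,0,0]],[[0.48,-0.55,0.1],[0,0,0]],[[0.6,-0.65,0.25],[0,0,0]],[[0.68,-0.74,0.4],[0,0,0]],[[0.68,-0.74,0.6],[0,0,0]],[[0.68,-0.74,0.75],[0,0,0]],[[0.68,-0.74,0.85],[0,0,0]],[[0.68,-0.74,0.85],[0,0,0]]]'
python3 - <<'E'
from h import *
o=manip.get_obs();print(o['position'],o['ft_force'])
t=cv2.cvtColor(manip.camera("side"),4)
cv2.imwrite("pics/s1.png",cv2.resize(t[140:270,190:330],(560,520),interpolation=2))
E
```

```text
clock: 6.1
position: [0.5051, -0.1448, 0.2035]
ee_rot: [1.0, -0.0, -0.001, -0.0]
ft_force: [-1.0, -0.5, -0.4]
grip_width: 0.002
grasp_force: 0.0
[ 0.50509321 -0.14476476  0.2035374 ] [-0.96661821 -0.48033455 -0.36179407]
```

View pics/s1.png

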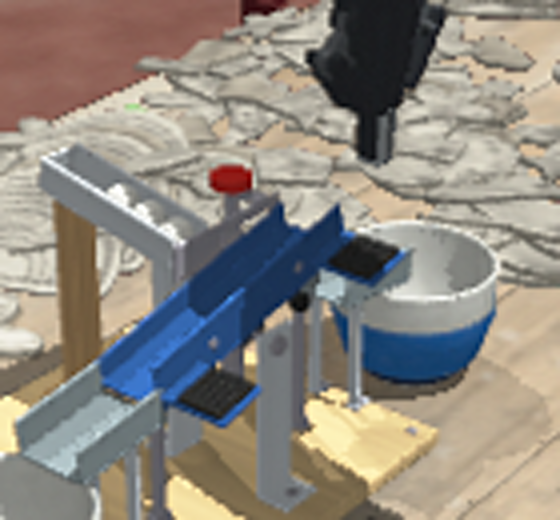

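The fingertip is at side pixel (284,180) and the raised pad at (282,204). That gap looks large, so I'll check it by projection.

```bash
python3 - <<'E'
from h import *
print("tcp",proj("side",[.505,-.145,.2035]),"pad@.175",proj("side",[.509,-.141,.175]),"L pad",proj("side",[.511,.010,.141]))
print("tri R pad",tri((273.94,207.5),(281.8,204)),"L",tri((226,210),(244.5,238.2)))
t=cv2.cvtColor(manip.camera("top"),4);cv2.imwrite("pics/t1.png",cv2.resize(t[130:230,200:340],(700,500),interpolation=2))
print(proj("top",[.505,-.145,.2035]))
E
```

```text
tcp (np.float64(283.1260621289046), np.float64(193.2105594973388)) pad@.175 (np.float64(280.7612900707565), np.float64(202.84964920776363)) L pad (np.float64(244.40383551589807), np.float64(236.6251469007092))
tri R pad (array([ 0.50809423, -0.14200287,  0.17174742]), np.float64(0.0031610662186890514)) L (array([0.5113218 , 0.01021038, 0.13651165]), np.float64(0.0011548068952161046))
(np.float64(275.1364671805748), np.float64(207.1664073460524))
```

View pics/t1.png

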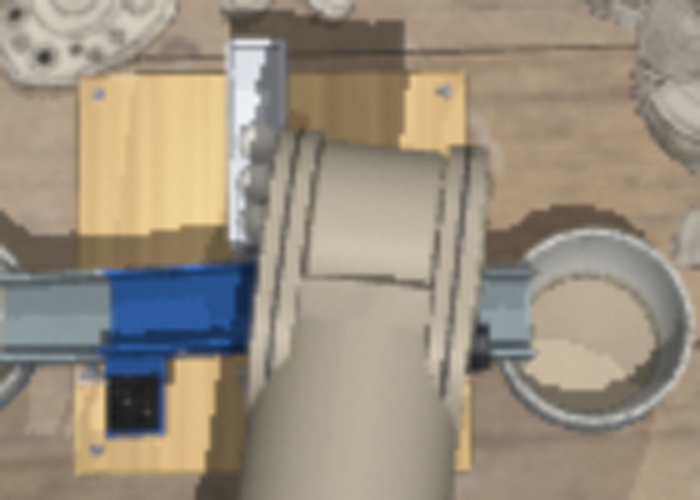

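The arm hides the right pad in the top view; the left pad is at (226,210). I'll find the real fingertip by differencing the side pictures.

```bash
python3 - <<'E'
from h import *
t=cv2.cvtColor(manip.camera("side"),4);s=cv2.imread("pics/side0.png")
d=np.abs(t.astype(int)-s).max(2)[150:215,265:305]
for i in range(0,65): print(150+i,''.join('#' if x>40 else '+' if x>12 else '.' for x in d[i]))
E
```

```text
150 ..++++############################......
151 .################################.......
152 +################################.......
153 +###############################+.......
154 +###############################........
155 +###############################........
156 ..#############################.........
157 ..#############################.........
158 ...+##########################..........
159 ...+##########################..........
160 ....#########################+..........
161 .....########################...........
162 ......####################..............
163 ......###################+..............
164 .......###################..............
165 ........#################+..............
166 ...........+############+...............
167 .............###########................
168 ............++##########................
169 ............+###########................
170 ............+##########+................
171 ............+##########+................
172 ............+###########................
173 ............+###########................
174 ............+###
[... 1124 characters left out ...]
.........................
200 #+++++++###+............................
201 +++++++####++++.........................
202 ++++++####+++++.........................
203 ++++#####++.++++++......................
204 +++#####+++++++++++.....................
205 #++####++++++++++++++...................
206 +++++++...++++++++.+....................
207 ++......#+...++++++.#+..................
208 ++..#......#+...+++##+..................
209 +++#+........++..+##+...................
210 +###............###+....................
211 ####.............++.....................
212 +###....................................
213 .+++....................................
214 ........................................
```

By the picture the visible fingertip is at row 180, against the projected row 193, so the tip may be about 35 mm higher than reported. I'll descend in stages and check after each.

```bash
python3 -m inch '[[[0,0,0.05],[0,0,0]],[[0,0,0.1],[0,0,0]],[[0,0,0.15],[0,0,0]],[[0,0,0.2],[0,0,0]],[[0,0,0.25],[0,0,0]],[[0,0,0.3],[0,0,0]],[[0,0,0.32],[0,0,0]],[[0,0,0.32],[0,0,0]],[[0,0,0.32],[0,0,0]],[[0,0,0.32],[0,0,0]]]'
python3 - <<'E'
from h import *
print(manip.get_obs()['position'],proj("side",manip.get_obs()['position']))
t=cv2.cvtColor(manip.camera("side"),4)
cv2.imwrite("pics/s2.png",cv2.resize(t[150:250,220:330],(660,600),interpolation=2))
E
```

```text
clock: 7.25
position: [0.5059, -0.1446, 0.1794]
ee_rot: [1.0, 0.0, 0.0, 0.0]
ft_force: [0.2, 0.2, 0.5]
grip_width: 0.0
grasp_force: 0.0
[ 0.50591703 -0.14462166  0.17940063] (np.float64(282.52342994542647), np.float64(201.23362516752832))
```

View pics/s2.png

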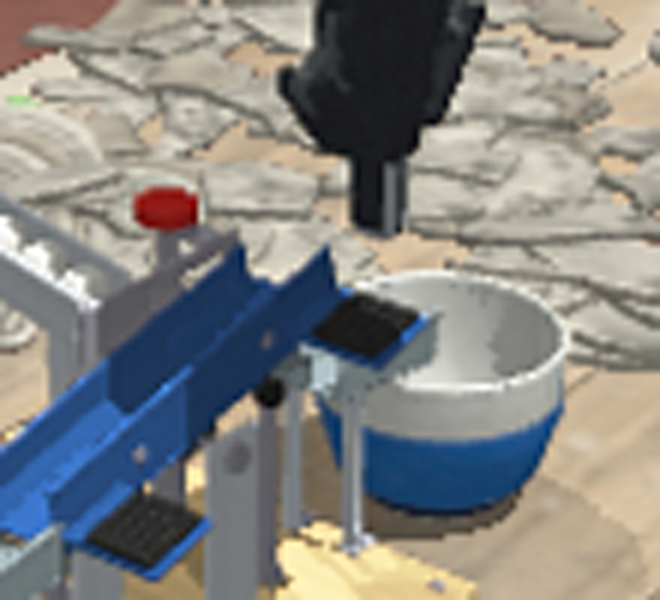

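The tip is at side pixel (284,190), still about 12 px (35 mm) above the pad at (281,204), and no contact force shows. I'll keep descending.

```bash
python3 -m inch '[[[0,0,0.06],[0,0,0]],[[0,0,0.12],[0,0,0]],[[0,0,0.18],[0,0,0]],[[0,0,0.24],[0,0,0]],[[0,0,0.3],[0,0,0]],[[0,0,0.36],[0,0,0]],[[0,0,0.4],[0,0,0]],[[0,0,0.4],[0,0,0]],[[0,0,0.4],[0,0,0]],[[0,0,0.4],[0,0,0]]]'
python3 - <<'E'
from h import *
print(manip.get_obs()['position'],proj("side",manip.get_obs()['position']))
t=cv2.cvtColor(manip.camera("side"),4)
cv2.imwrite("pics/s3.png",cv2.resize(t[150:250,220:330],(660,600),interpolation=2))
E
```

```text
clock: 8.3
position: [0.506, -0.1447, 0.1475]
ee_rot: [1.0, 0.0, 0.0, 0.0]
ft_force: [0.6, -0.1, -0.7]
grip_width: -0.002
grasp_force: 0.0
[ 0.50596256 -0.14465215  0.14746651] (np.float64(282.2064720714438), np.float64(211.6900460573868))
```

View pics/s3.png

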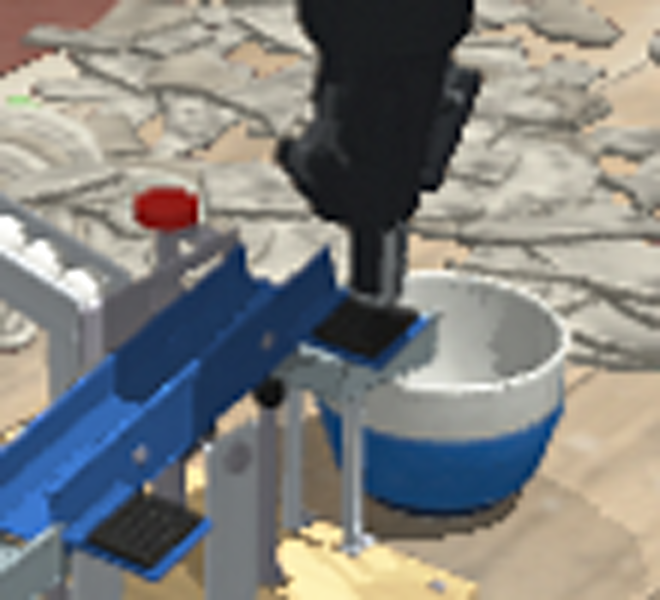

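The tip is at pixel (284,200), just above and slightly behind the pad centre (281,204), and there is still no force. The top view confirms the wrist column, so the offset is vertical, about 35 mm. I'll press another 32 mm.

```bash
python3 -m inch '[[[0,0,0.04],[0,0,0]],[[0,0,0.08],[0,0,0]],[[0,0,0.12],[0,0,0]],[[0,0,0.16],[0,0,0]],[[0,0,0.2],[0,0,0]],[[0,0,0.24],[0,0,0]],[[0,0,0.28],[0,0,0]],[[0,0,0.32],[0,0,0]],[[0,0,0.35],[0,0,0]],[[0,0,0.35],[0,0,0]]]'
python3 - <<'E'
from h import *
t=cv2.cvtColor(manip.camera("side"),4)
cv2.imwrite("pics/s4.png",cv2.resize(t[150:250,220:330],(660,600),interpolation=2))
def dark(im):
    c=im[195:250,225:300].astype(int);m=(c.max(2)<50).astype(np.uint8)
    n,l,st,ce=cv2.connectedComponentsWithStats(m);return [(st[i][4],(ce[i]+[225,195]).round(1)) for i in range(1,n) if st[i][4]>30]
print(dark(t),dark(cv2.imread("pics/side0.png")),manip.get_obs()['ft_force'])
E
```

```text
clock: 9.35
position: [0.5056, -0.1446, 0.1188]
ee_rot: [1.0, 0.0, -0.0, -0.0]
ft_force: [-0.0, -0.4, 0.5]
grip_width: 0.002
grasp_force: 0.0
[(np.int32(139), array([280.8, 203.5])), (np.int32(65), array([245.5, 228.8]))] [(np.int32(91), array([280.4, 204.2])), (np.int32(112), array([243.5, 238. ]))] [-0.74110543  0.90382212  1.29590069]
```

View pics/s4.png

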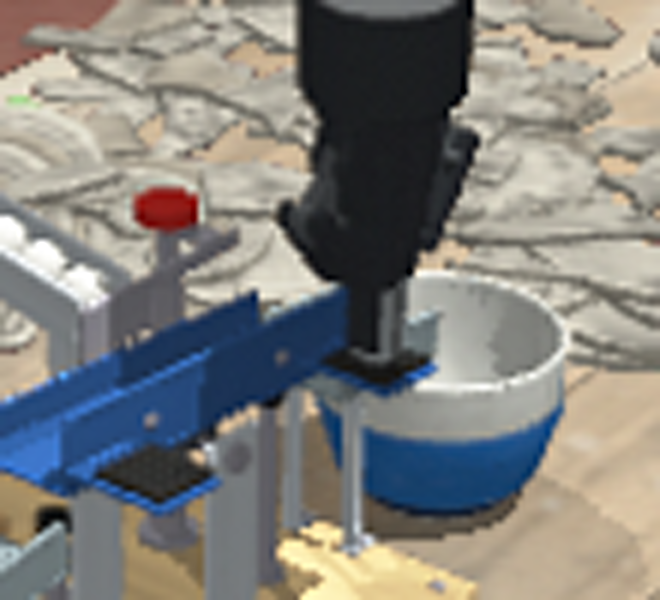

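The fingertip sits on the right pad, now low, and the left pad has risen to (247,229). I'll press a few mm more to be sure, then lift.

```bash
python3 -m inch '[[[0,0,0.02],[0,0,0]],[[0,0,0.04],[0,0,0]],[[0,0,0.06],[0,0,0]],[[0,0,0.08],[0,0,0]],[[0,0,-0.1],[0,0,0]],[[0,0,-0.3],[0,0,0]],[[0,0,-0.5],[0,0,0]],[[0,0,-0.7],[0,0,0]],[[0,0,-0.9],[0,0,0]],[[0,0,-1],[0,0,0]]]'
python3 - <<'E'
from h import *
t=cv2.cvtColor(manip.camera("side"),4);cv2.imwrite("pics/s5.png",t)
c=t[195:250,225:300].astype(int);m=(c.max(2)<50).astype(np.uint8)
n,l,st,ce=cv2.connectedComponentsWithStats(m)
print([(st[i][4],(ce[i]+[225,195]).round(1)) for i in range(1,n) if st[i][4]>30])
print("expected L .175",proj("side",[.51,-.002,.175]),"R .141",proj("side",[.51,-.154,.141]))
E
```

```text
clock: 10.4
position: [0.5066, -0.1447, 0.2017]
ee_rot: [1.0, 0.0, 0.001, 0.0]
ft_force: [0.8, -0.5, -0.2]
grip_width: -0.004
grasp_force: 0.0
[(np.int32(46), array([282.5, 213.6])), (np.int32(65), array([246.9, 224.3]))]
expected L .175 (np.float64(247.6385547606922), np.float64(223.03193856574856)) R .141 (np.float64(282.93088515691323), np.float64(212.04956068141854))
```

The pads now sit where a right-down gate puts them, at (247,224) and (282.5,213.6), so the gate is fully over. Next I move over the key.

```bash
python3 -m inch '[[[0,0,-0.1],[0,0,0]],[[0.08,0.04,-0.2],[0,0,0]],[[0.16,0.04,-0.2],[0,0,0]],[[0.25,0.04,-0.2],[0,0,0]],[[0.34,0.04,-0.2],[0,0,0]],[[0.43,0.04,-0.2],[0,0,0]],[[0.52,0.04,-0.2],[0,0,0]],[[0.61,0.04,-0.2],[0,0,0]],[[0.7,0.04,-0.2],[0,0,0]],[[0.77,0.04,-0.2],[0,0,0]]]'
python3 -m inch '[[[0.12,0,0],[0,0,0]],[[0.24,0,0],[0,0,0]],[[0.36,0,0],[0,0,0]],[[0.48,0,0],[0,0,0]],[[0.6,0,0],[0,0,0]],[[0.7,0,0],[0,0,0]],[[0.76,0,0.1],[0,0,0]],[[0.76,0,0.2],[0,0,0]],[[0.76,0,0.3],[0,0,0]],[[0.76,0,0.3],[0,0,0]]]'
python3 - <<'E'
from h import *
print(manip.get_obs()['position'],proj("side",manip.get_obs()['position']),proj("side",[.628,-.148,.198]))
t=cv2.cvtColor(manip.camera("side"),4)
cv2.imwrite("pics/s6.png",cv2.resize(t[130:230,200:310],(660,600),interpolation=2))
E
```

```text
clock: 11.45
position: [0.5681, -0.1477, 0.2151]
ee_rot: [1.0, 0.0, 0.0, -0.0]
ft_force: [0.3, 0.9, -0.4]
grip_width: 0.0
grasp_force: 0.0
clock: 12.45
position: [0.6271, -0.1479, 0.1894]
ee_rot: [1.0, -0.0, -0.001, -0.0]
ft_force: [-0.3, 0.1, -0.0]
grip_width: 0.003
grasp_force: 0.0
[ 0.62712025 -0.14788188  0.18943104] (np.float64(248.18160048157623), np.float64(185.367202539073)) (np.float64(247.93738411892852), np.float64(182.49867068308603))
```

View pics/s6.png

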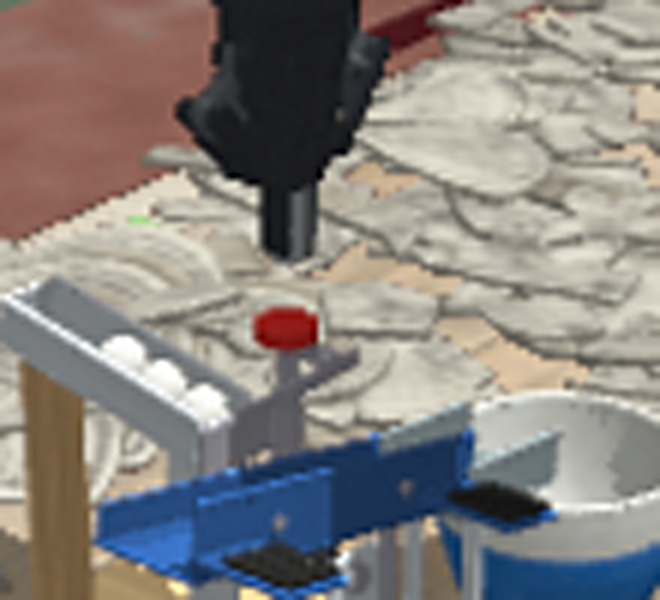

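The gate lies right-end down. The tip is at side pixel (248,174) and the key top at (248,184), aligned, with a gap of about 28 mm. I press down now.

```bash
python3 -m inch '[[[0,0,0.08],[0,0,0]],[[0,0,0.16],[0,0,0]],[[0,0,0.24],[0,0,0]],[[0,0,0.31],[0,0,0]],[[0,0,0.38],[0,0,0]],[[0,0,0.45],[0,0,0]],[[0,0,0.51],[0,0,0]],[[0,0,0.56],[0,0,0]],[[0,0,0.6],[0,0,0]],[[0,0,0.62],[0,0,0]]]'
cat > chk.py <<'E'
from h import *
import time
t=cv2.cvtColor(manip.camera("side"),4);o=manip.get_obs();cv2.imwrite(f"pics/k{o['clock']:.2f}.png",t)
c=t[170:205,230:265].astype(int);ys,xs=np.nonzero((c[:,:,2]>100)&(c[:,:,1]<60)&(c[:,:,0]<60));print("key",len(xs),xs.mean()+230,ys.mean()+170)
c=t[175:215,205:245].astype(int);m=(c.min(2)>200)
print("white px in rack",m.sum(),"z",o['position'][2],"F",o['ft_force'],o['clock'])
E
python3 chk.py; python3 - <<'E'
import cv2;t=cv2.imread("pics/side0.png");c=t[175:215,205:245].astype(int);print((c.min(2)>200).sum())
E
```

```text
clock: 13.5
position: [0.6282, -0.1478, 0.1414]
ee_rot: [1.0, -0.0, -0.0, 0.0]
ft_force: [-1.1, -0.2, 3.2]
grip_width: -0.003
grasp_force: 1.2
key 44 247.4318181818182 191.20454545454544
white px in rack 159 z 0.1413172905347597 F [-1.64716653  0.01649184  2.45884676] 13.55
168
```

```bash
python3 -m inch '[[[0,0,0.02],[0,0,0]],[[0,0,0.04],[0,0,0]],[[0,0,0.05],[0,0,0]],[[0,0,0.06],[0,0,0]],[[0,0,0.06],[0,0,0]],[[0,0,0.06],[0,0,0]],[[0,0,0.06],[0,0,0]],[[0,0,0.06],[0,0,0]],[[0,0,0.06],[0,0,0]],[[0,0,0.06],[0,0,0]]]'
python3 chk.py
```

```text
clock: 14.55
position: [0.6283, -0.1478, 0.1369]
ee_rot: [1.0, 0.0, 0.0, 0.0]
ft_force: [-0.0, -0.0, 3.1]
grip_width: -0.001
grasp_force: 1.5
key 43 247.4418604651163 192.65116279069767
white px in rack 70 z 0.13688192612033104 F [-1.27380224 -0.74023405  3.09343876] 14.6
```

Balls are running. I press on to the stop and hold.

```bash
python3 -m inch '[[[0,0,0.015],[0,0,0]],[[0,0,0.03],[0,0,0]],[[0,0,0.04],[0,0,0]],[[0,0,0.04],[0,0,0]],[[0,0,0.04],[0,0,0]],[[0,0,0.04],[0,0,0]],[[0,0,0.04],[0,0,0]],[[0,0,0.04],[0,0,0]],[[0,0,0.04],[0,0,0]],[[0,0,0.04],[0,0,0]]]'
python3 chk.py
```

```text
clock: 15.6
position: [0.6285, -0.1479, 0.1354]
ee_rot: [1.0, -0.0, 0.001, 0.0]
ft_force: [-5.6, 0.8, 16.3]
grip_width: 0.002
grasp_force: 7.7
key 43 247.41860465116278 193.02325581395348
white px in rack 69 z 0.135428733626774 F [-6.8110147  -0.03739186 15.46878375] 15.65
```

The key is on its stop, at about 16 N. I hold another 2 s, then look for the balls by numbers.

```bash
for i in 1 2; do :; done; python3 -m inch '[[[0,0,0],[0,0,0]],[[0,0,0],[0,0,0]],[[0,0,0],[0,0,0]],[[0,0,0],[0,0,0]],[[0,0,0],[0,0,0]],[[0,0,0],[0,0,0]],[[0,0,0],[0,0,0]],[[0,0,0],[0,0,0]],[[0,0,0],[0,0,0]],[[0,0,0],[0,0,0]]]'
python3 -m inch '[[[0,0,0],[0,0,0]],[[0,0,0],[0,0,0]],[[0,0,0],[0,0,0]],[[0,0,0],[0,0,0]],[[0,0,0],[0,0,0]],[[0,0,0],[0,0,0]],[[0,0,0],[0,0,0]],[[0,0,0],[0,0,0]],[[0,0,0],[0,0,0]],[[0,0,0],[0,0,0]]]'
python3 chk.py
python3 - <<'E'
from h import *
t=cv2.cvtColor(manip.camera("top"),4);cv2.imwrite("pics/t2.png",t);s=cv2.imread("pics/top0.png")
# rack & right bowl: bright-pixel counts / change
for nm,(x0,y0,x1,y1) in dict(rack=(244,150,260,180),bowl=(302,178,338,214)).items():
    print(nm,[(i[y0:y1,x0:x1].min(2)>195).sum() for i in (s,t)])
d=np.abs(t.astype(int)-s).max(2)
print('\n'.join(''.join('#' if x>40 else '.' for x in r) for r in d[178:214,302:340]))
print('\n'.join(''.join('#' if x>195 else '.' for x in r) for r in t.min(2)[135:182,242:262]))
E
```

```text
clock: 16.65
position: [0.6285, -0.1479, 0.1354]
ee_rot: [1.0, -0.0, 0.001, 0.0]
ft_force: [-6.1, 0.6, 15.9]
grip_width: 0.001
grasp_force: 7.7
clock: 17.65
position: [0.6285, -0.1479, 0.1355]
ee_rot: [1.0, -0.0, 0.001, 0.0]
ft_force: [-5.9, 1.2, 16.1]
grip_width: -0.004
grasp_force: 7.7
key 42 247.33333333333334 193.07142857142858
white px in rack 70 z 0.13544554203118506 F [-6.22844109  1.13171541 15.53316106] 17.7
rack [np.int64(193), np.int64(219)]
bowl [np.int64(1), np.int64(45)]
......................................
......................................
......................................
......................................
......................................
......................................
......................................
......................................
......................................
......................................
......................................
......................................
......................................
......................................
........####..........................
.........................
[... 1080 characters left out ...]
.......
.....#######........
.....#######........
.....#######........
.....#######........
.....#######........
.....#######........
.....#######........
.....#######........
.....#######........
.....#######........
.....#######........
.....#######........
.....#######........
....########........
....########........
....########........
....########........
....########........
....########........
....########........
....########........
....########........
....########........
....########........
....########........
....########........
....########........
....########........
....########........
.....#######........
....................
....................
....................
```

Three new blobs show in the right bowl, near top pixels (312,196), (319,199) and (325,197), and the rack floor is uniform, so it is empty. I let the key up.

```bash
python3 -m inch '[[[0,0,-0.05],[0,0,0]],[[0,0,-0.12],[0,0,0]],[[0,0,-0.2],[0,0,0]],[[0,0,-0.3],[0,0,0]],[[0,0,-0.45],[0,0,0]],[[0,0,-0.6],[0,0,0]],[[0,0,-0.75],[0,0,0]],[[0,0,-0.9],[0,0,0]],[[0,0,-1],[0,0,0]],[[0,0,-1],[0,0,0]]]'
python3 chk.py
python3 - <<'E'
from h import *
t=cv2.cvtColor(manip.camera("side"),4);c=t[195:250,225:300].astype(int);m=(c.max(2)<50).astype(np.uint8)
n,l,st,ce=cv2.connectedComponentsWithStats(m)
print([(st[i][4],(ce[i]+[225,195]).round(1)) for i in range(1,n) if st[i][4]>30])
E
```

```text
clock: 18.75
position: [0.6288, -0.1478, 0.2152]
ee_rot: [1.0, -0.0, 0.001, 0.0]
ft_force: [0.1, -0.3, -0.6]
grip_width: 0.0
grasp_force: 0.0
key 57 247.43859649122805 184.66666666666666
white px in rack 55 z 0.2141127709578481 F [-0.1983651  -0.30777279 -0.04146782] 18.8
[(np.int32(57), array([282.4, 213.4])), (np.int32(61), array([246.8, 224.4]))]
```

The key is back up, the gate still lies to the right, and the fingers are clear.

```bash
python3 -c "from workcell import manip; print(manip.hand_in())"
```

```text
the job is handed in; nothing more can be done
None
```

The gate was rocked fully over to the right, the feed key was pressed to its stop and released, all three balls are in the right bowl by the top camera, and the job was handed in at about 19 s; I did not re-check the tape, brush or scissors afterwards.

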